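Check two trolley brake levers

ROBOT

A 6-joint arm with a two-finger parallel gripper is mounted at the origin on the work surface. World frame = base frame: x ahead of the robot, y to its left, z up, the work surface at z = 0. Lengths are in mm, angles in degrees, forces in N, time in s.
With the tool pointing down it reaches from about 375 to 925 mm from the base axis. Payload 5.7 kg.
Tool frame: the origin (TCP) lies between the finger pads, 19 mm behind the fingertips; this is the grasp point; z points along the fingers, y is the line along which they close (so a half turn about z gives the same grasp; the last joint's range is limited). The gripper opens to 88 mm and grips with 3 to 60 N. Pads are 20 mm wide; open, the fingers measure 115 mm over their backs; the gripper's body (75 mm by 178 mm) begins 61 mm behind the grasp point.
Start: joints at [61.186, 20.558, 86.54, -0, 72.909, -6.595], TCP at [226.882, 555.418, 241.323] pointing down, gripper open.
Joint ranges: [-170.27, 170.27], [-57.76, 135], [12.27, 136.19], [-55.21, 235.2], [11.17, 155.16], [-170.74, 170.74]. Speed limits (degrees/s): [136.94, 136.94, 180, 180, 180, 180].

INTERFACE

Orientations are given as a 3x3 rotation matrix whose columns are the frame's x, y, z axes.
In Python, from cell import r gives the robot as it stands.
- The arm moves only by the shell command python3 -m crank 'ROWS' [FORCE]. ROWS is JSON, a list of rows, each an object with "grip": the opening, from 0 (shut) to 1 (fully open); "slide": the shift along the tool's x, y, z each as a share of 0.1 m, from -1 to 1, a list of three; "spin": the turn about the tool's z as a share of pi rad, from -1 to 1. In form: [{"grip": grip, "slide": [dx, dy, dz], "spin": spin}, ...]. A call has 1 to 10 rows; each row is the pose to reach, as a shift and turn from the pose commanded when the call began, along the tool's axes at that moment, turning the shorter way round; what a row does not reach only later rows make up. A row lasts 1/8 s, in which the tool goes at most 62.5 mm and 10.7 degrees, less where a joint would pass 70% of its speed; a pose out of reach is approached as far as the arm can. A call with a number of a shift or a turn outside -1 to 1 is refused whole. A call with a gripper value outside its range is refused whole. The fingers move at their own pace and stop on an object; FORCE is the grip in N (left out, the last holds). Time passes only in rows, so rows that repeat a pose let the fingers close. It gives the time, the measured TCP pose, the force, the opening and the grip force at its end, in the units of the state.
- r.state(): the state, without advancing time (a new reading comes with each control period).
- r.snapshot(name): name is "scene" or "side" or "wrist"; returns a dict with "img" (400x640x3 uint8, red, green, blue), "intrinsics" (3x3 intrinsics, pixels), "extrinsics" (4x4, takes a point from world to camera coordinates). Camera axes: x right, y up, looking along -z (the intrinsics and any distortion apply to the point x, -y, -z); pixel columns grow to the right and rows downward; lengths in mm; the calibration is good to about 2 mm. A picture is of the moment at which its call begins. There is no depth.
- r.job_done(): hands the job in; it is judged then, once.
Trained networks look in the newest picture that a camera, given by its name, has taken for a name from the list of things; names that differ only in an ending like _2 or _b are one class to them, and where a whole thing is asked for, a point or a joint stands for the part that bears it (a point fixed in the world has none). Each returns a list of dicts, best first, with "p" (0 to 1); they miss things now and then, are a little off and sometimes report something else, mostly with a low value. They report only what shows in the picture. A call takes as long as a camera call. They do not tell look-alikes from the thing itself.
- r.boxes_of(thing, camera): "rect" ([left, top, width, height] in pixels, round what is visible of it).
- r.cut_out(thing, camera): "mask" (400x640 bool, what is visible of it) and "rect" ([left, top, width, height] in pixels, round what is visible of it).
The state is a dict: "t": time; "joint_positions": joint angles; "qvel": joint speeds; "joint_efforts": joint torques, N m; "tcp_pos": TCP position; "ee_rot": TCP orientation; "ft_force": force on the tool from outside, world axes, zero at the start; "moment": the same for the moment, N m; "grip_width": finger opening in mm; "finger_force": force on a finger pad.
Only numpy, scipy, OpenCV 4.12 (cv2) and the standard library are available. Lean on these libraries where they do the work, as an engineer would, in place of code of your own. Each camera call takes 0.05 s, during which the arm holds its last target. There are 200 camera calls.

TASK

Check the two trolley brake levers on their stands: with the backs of your fingers press the robot's left lever in towards its bar as far as it will go, without forcing it, and let it spring right back; then press the right one as far as it will go. One stops clearly short of its bar, the other comes right up to it: finish the program while still holding the good one, the one that stops short, pressed in at its stop so that I can measure its gap, with the other lever let go. Touch only the levers: do not take hold of the bars or disturb anything else on the table.

Things in the scene. Friction and masses are not known exactly. Their poses are not given: they have to be found in the camera images.
- stand_a: One of two alike grey stands fixed to the table, each with a piece of trolley handlebar and its brake lever; a may be left (+y) or right. Base 120 x 150 x 18 mm; nothing on it is higher than 135 mm. Origin: underside centre. x: level, from lever to bar, the pressing direction (roughly away from the robot); z up. Two posts under the bar at y +-45 mm.
- bar_a: Its fixed handlebar: level round bar along y, 170 mm long, black rubber grip of diameter 26 mm. Origin: middle of its axis, 120 mm above the table, at x = +35 mm of the stand; axes as the stand. The lever's black clamp sits at its +y end.
- blade_a: Flat aluminium blade of its lever, 10 mm thick, 22 high (109 to 131 mm above table). Origin: press point on its front face (away from the bar), 91 mm from the upright pivot pin at the stand's (-10, 68) mm; x through the blade to the bar, y along it to the pivot. Blade spans y -46 to +54 mm. At rest it is at -0.5 rad to the bar, origin at the stand's (-33, -20) mm.
- lever_a (a joint): Lever angle, rad: 0 at rest, grows as pressed; at 0.5 the blade lies on the bar. A spring returns it to 0: 2.6 N at the press point starts it, 4.4 N at 0.27, 6 N at 0.5 rad. At its stop it is rigid. One of the two levers stops at about 0.27, some 20 mm short of the bar, the other at 0.5, on the bar; they look alike at rest.
- stand_b: One of two alike grey stands fixed to the table, each with a piece of trolley handlebar and its brake lever; a may be left (+y) or right. Base 120 x 150 x 18 mm; nothing on it is higher than 135 mm. Origin: underside centre. x: level, from lever to bar, the pressing direction (roughly away from the robot); z up. Two posts under the bar at y +-45 mm.
- bar_b: Its fixed handlebar: level round bar along y, 170 mm long, black rubber grip of diameter 26 mm. Origin: middle of its axis, 120 mm above the table, at x = +35 mm of the stand; axes as the stand. The lever's black clamp sits at its +y end.
- blade_b: Flat aluminium blade of its lever, 10 mm thick, 22 high (109 to 131 mm above table). Origin: press point on its front face (away from the bar), 91 mm from the upright pivot pin at the stand's (-10, 68) mm; x through the blade to the bar, y along it to the pivot. Blade spans y -46 to +54 mm. At rest it is at -0.5 rad to the bar, origin at the stand's (-33, -20) mm.
- lever_b (a joint): Lever angle, rad: 0 at rest, grows as pressed; at 0.5 the blade lies on the bar. A spring returns it to 0: 2.6 N at the press point starts it, 4.4 N at 0.27, 6 N at 0.5 rad. At its stop it is rigid. One of the two levers stops at about 0.27, some 20 mm short of the bar, the other at 0.5, on the bar; they look alike at rest.
- glue_jar: bystander, loose, not to be disturbed: closed glue jar, diameter 68, height 85, standing between the two stands (sizes in mm); origin at the centre of its underside
- bone_folder: bystander, loose, not to be disturbed: flat pale folding tool, 150 x 22 x 6, lying in front of and between the stands (sizes in mm); origin at the centre of its underside
- tape_roll: bystander, loose, not to be disturbed: roll of tape lying flat, outer diameter 90, height 24, to the left (sizes in mm); origin at the centre of its underside
- glue_brush: bystander, loose, not to be disturbed: glue brush lying flat, to the right
- wood_wedge: bystander, loose, not to be disturbed: wooden block, 90 x 35 x 30, in front of the left stand (sizes in mm); origin at the centre of its underside
Not all that is in view belongs to the job. Leave any purple look-alike of the stand_a alone. Leave any blue look-alike of the stand_b alone.

How it is judged:
By the outcome, as a careful person would: the job done as asked, in the order asked, and still so for the second after the job is handed in, while the arm keeps its last pose, push and grip.
It also fails if it takes over 69 s, if anything falls off the work surface, if the arm or the gripper's body presses on something with over 40 N, if the wrist force passes 120 N, or if a joint passes its speed limit or range.

## Working session

There is one attempt and no reset: what is moved stays moved. The work goes in short steps, Python scripts to look and compute and a shell command to move; the robot and the scene stay as the last step left them, time stands still between calls to the robot, and variables do not carry over. Pictures are saved under pics/ and viewed, at most 10 in all, crops included, and the job is handed in when it is done.

```bash
mkdir -p pics; ls; python3 - <<'E'
from cell import r
import cv2,numpy as np
ims=[]
for c in ["scene","side"]:
    s=r.snapshot(c); cv2.imwrite(f"pics/{c}0.png",s["img"][:,:,::-1])
    print(c,np.round(s["intrinsics"],1).tolist(),np.round(s["extrinsics"],3).tolist())
    for t in ["stand_a","blade_a","bar_a","glue_jar","wood_wedge","tape_roll"]:
        print(t,[(round(b["p"],2),np.round(b["rect"]).tolist()) for b in r.boxes_of(t,c)][:4])
s=r.state(); print(s)
E
```

```text
pics
scene [[459.4, 0.0, 325.1], [0.0, 459.4, 203.2], [0.0, 0.0, 1.0]] [[0.433, 0.901, 0.013, -259.205], [-0.765, 0.36, 0.534, 396.855], [0.477, -0.242, 0.845, -1765.937], [0.0, 0.0, 0.0, 1.0]]
stand_a [(0.89, [234.0, 211.0, 63.0, 61.0]), (0.78, [331.0, 224.0, 64.0, 66.0]), (0.74, [353.0, 144.0, 62.0, 60.0])]
blade_a [(0.64, [236.0, 214.0, 45.0, 16.0]), (0.62, [361.0, 151.0, 35.0, 11.0]), (0.6, [227.0, 163.0, 41.0, 9.0]), (0.56, [338.0, 230.0, 37.0, 17.0])]
bar_a [(0.88, [370.0, 151.0, 43.0, 31.0]), (0.83, [221.0, 164.0, 57.0, 26.0]), (0.67, [348.0, 229.0, 49.0, 47.0]), (0.64, [240.0, 215.0, 56.0, 37.0])]
glue_jar [(0.73, [350.0, 145.0, 64.0, 60.0]), (0.62, [313.0, 202.0, 25.0, 30.0])]
wood_wedge [(0.79, [346.0, 130.0, 22.0, 26.0])]
tape_roll [(0.69, [235.0, 210.0, 61.0, 60.0])]
side [[473.3, 0.0, 317.4], [0.0, 473.3, 197.5], [0.0, 0.0, 1.0]] [[0.803, -0.596, 0.009, -431.983], [0.458, 0.626, 0.631, -315.431], [-0.381, -0.502, 0.776, -1322.581], [0.0, 0.0, 0.0, 1.0]]
stand_a [(0.89, [282.0, 229.0, 59.0, 82.0]), (0.7, [340.0, 204.0, 70.0, 76.0]), (0.69, [337.0, 135.0, 59.0, 65.0]), (0.
[... 655 characters left out ...]
      7.29097421e+01, -6.59500237e+00]), 'qvel': array([ 0.05076973, -0.05313523, -0.04324025,  0.01810393,  0.05885414,
       -0.00048998]), 'joint_efforts': array([-6.82234095e-04, -5.15176499e+01, -2.71070176e+01,  6.77060243e-02,
        2.48890172e-02, -7.36412403e-05]), 'tcp_pos': array([226.88277687, 555.41533084, 241.3492427 ]), 'ee_rot': array([[-9.25749490e-01,  3.78137383e-01, -2.62429340e-05],
       [ 3.78137384e-01,  9.25749488e-01, -7.26556195e-05],
       [-3.17942305e-06, -7.71843372e-05, -9.99999997e-01]]), 'ft_force': array([0.02052776, 0.35272232, 0.76629766]), 'moment': array([-0.04486523,  0.05615351,  0.03521247]), 'finger_force': 0.0, 'grip_width': 88.17602399543792}
```

View pics/scene0.png

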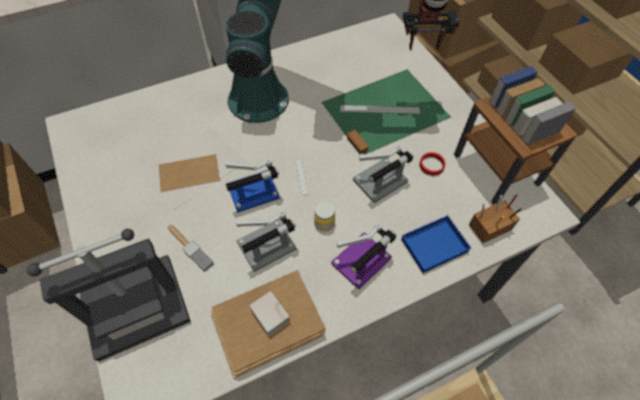

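View pics/side0.png

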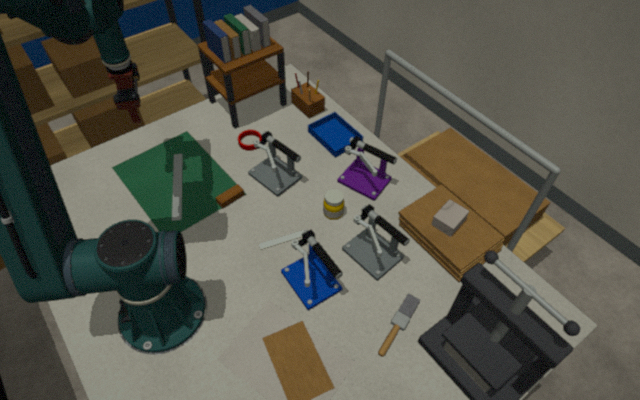

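The scene view shows the grey stands at about (384,178), the robot's left, and (266,243), its right. The blue stand at (253,190) and purple one at (362,260) are the look-alikes. I'll fit a silhouette model to both views.

```bash
cat > h.py <<'E'
from cell import r
import cv2,numpy as np
from scipy.optimize import minimize
PIV=np.array([-10,68.])
def rot(a): return np.array([[np.cos(a),-np.sin(a)],[np.sin(a),np.cos(a)]])
def blade(ang):  # joint angle -> frame angle, origin in stand frame
    a=ang-0.5; return a, PIV+rot(a)@np.array([22.,-88.])
def box(x0,x1,y0,y1,z0,z1): return np.array([[x,y,z] for x in(x0,x1) for y in(y0,y1) for z in(z0,z1)],float)
def parts(ang=0.):
    P=[box(-60,60,-75,75,0,18)]
    t=np.linspace(0,2*np.pi,13)
    P.append(np.array([[35+13*np.cos(u),y,120+13*np.sin(u)] for u in t for y in(-85,85)]))
    P+= [box(27,43,s-8,s+8,18,110) for s in(-45,45)]
    a,o=blade(ang); b=box(0,10,-46,54,109,131); b[:,:2]=b[:,:2]@rot(a).T+o; P.append(b)
    P.append(box(-18,35,58,80,108,133))
    return P
def proj(s,p):
    K=np.array(s["intrinsics"]);E=np.array(s["extrinsics"])
    c=p@E[:3,:3].T+E[:3,3]; c=c*[1,-1,-1]; q=c@K.T; return q[:,:2]/q[:,2:]
def world(pose,p):
    q=p.copy(); q[:,:2]=p[:,:2]@rot(pose[2]).T+pose[:2]; return q
def render(s,pose,U=4,ang=0.):
    m=np.zeros((400*U,640*U),np.uint8)
    for p in parts(ang):
        cv2.fillConvexPoly(m,cv2.convexHull(((proj(s,world(pose,p))+.5)*U*16).astype(np.int32)),1,shift=4)
    return m
def ground(s,px,z):
    K=np.array(s["intrinsics"]);E=np.array(s["extrinsics"])
    d=np.linalg.inv(K)@[px[0],px[1],1]; d=E[:3,:3].T@(d*[1,-1,-1]); c=-E[:3,:3].T@E[:3,3]
    return (c+d*(z-c[2])/d[2])[:2]
def fit(views,x0,U=4):  # views: list of (snap,mask)
    M=[cv2.resize(m.astype(np.float32),None,fx=U,fy=U,interpolation=cv2.INTER_LINEAR)>.5 for _,m in views]
    def cost(p):
        p=[p[0]*10,p[1]*10,p[2]*.1]; c=0
        for (s,_),m in zip(views,M):
            q=render(s,p,U)>0; c+=1-(q&m).sum()/(q|m).sum()
        return c
    x=np.array([x0[0]/10,x0[1]/10,x0[2]*10]); 
    for _ in range(2):
        o=minimize(cost,x,method="Nelder-Mead",options=dict(initial_simplex=np.vstack([x]+[x+d for d in np.eye(3)*2]),xatol=.01)); x=o.x
    return np.array([x[0]*10,x[1]*10,x[2]*.1]),o.fun
E
python3 - <<'E'
from h import *
S={c:r.snapshot(c) for c in["scene","side"]}
C={c:r.cut_out("stand_a",c) for c in S}
for c in S: print(c,[(round(k["p"],2),np.round(k["rect"]).tolist(),int(k["mask"].sum())) for k in C[c]])
near=lambda c,px:min(C[c],key=lambda k:np.hypot(k["rect"][0]+k["rect"][2]/2-px[0],k["rect"][1]+k["rect"][3]/2-px[1]))
out=[]
for n,a,b in[("L",(384,174),(275,165)),("R",(266,242),(375,242))]:
    g=ground(S["scene"],a,50); v=[(S["scene"],near("scene",a)["mask"]),(S["side"],near("side",b)["mask"])]
    best=min((fit(v,[*g,y0]) for y0 in(-.4,0,.4)),key=lambda o:o[1])
    print(n,g,best, [fit([q],best[0])for q in v]); out.append(best[0])
    for q,c in zip(v,S):
        I=S[c].setdefault("d",cv2.resize(S[c]["img"][:,:,::-1],None,fx=4,fy=4,interpolation=cv2.INTER_CUBIC))
        for p in parts(): cv2.polylines(I,[cv2.convexHull(((proj(q[0],world(best[0],p))+.5)*4).astype(np.int32))],True,(0,0,255),1)
t=[]
for a,c in[((384,174),"scene"),((266,242),"scene"),((275,165),"side"),((375,242),"side")]:
    t.append(S[c]["d"][a[1]*4-150:a[1]*4+150,a[0]*4-200:a[0]*4+200])
cv2.imwrite("pics/fit.png",np.vstack([np.hstack(t[:2]),np.hstack(t[2:])])); np.save("pose.npy",out)
E
```

```text
scene [(0.74, [334.0, 225.0, 61.0, 61.0], 2236), (0.73, [228.0, 161.0, 53.0, 52.0], 1754), (0.62, [351.0, 145.0, 64.0, 60.0], 1903)]
side [(0.86, [340.0, 205.0, 73.0, 75.0], 2627), (0.62, [339.0, 136.0, 57.0, 68.0], 2044), (0.58, [247.0, 130.0, 53.0, 70.0], 1862), (0.55, [280.0, 229.0, 62.0, 79.0], 2819)]
L [541.3690039  243.35161314] (array([5.31073189e+02, 2.37597240e+02, 1.63796650e-01]), np.float64(0.20842400213218548)) [(array([5.33468543e+02, 2.39906036e+02, 1.61757135e-01]), np.float64(0.08891677634599493)), (array([5.29312914e+02, 2.35613751e+02, 1.57899635e-01]), np.float64(0.09160329136017953))]
R [ 610.26490111 -204.11402236] (array([ 5.94567560e+02, -2.04369691e+02,  1.06779392e-01]), np.float64(1.0783340919435593)) [(array([ 5.94567560e+02, -2.04369691e+02,  1.06779392e-01]), np.float64(1.0)), (array([ 5.94567560e+02, -2.04369691e+02,  1.06779392e-01]), np.float64(0.07833409194355945))]
```

View pics/fit.png

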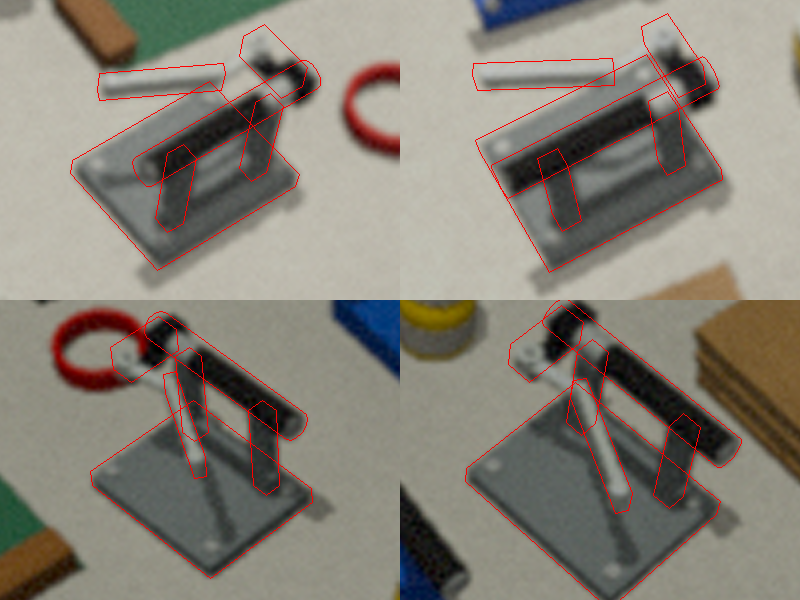

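The overlays match the blades, bars and bases in both views to within a few mm; the right stand's scene mask was missing, so that one was fitted from the side view only. Next I'll work out the targets and check the right stand's clearance to the blue one.

```bash
cat >> h.py <<'E'
POSE={"L":np.array([531.3,237.6,.162]),"R":np.array([596.3,-202.6,.107])}
def tcp(n,ang,gap,back=13.5,face=0.27):
    """TCP with the finger back `gap` mm in front of where it touches the press point (lever at ang)"""
    P=POSE[n]; a,o=blade(ang); th=P[2]+blade(face)[0]
    sx=rot(P[2])@[1,0]; q=rot(P[2])@o+P[:2]-back*rot(th)@[1,0]-gap*sx
    return q,th
def rel(xyz,th=None):
    s=r.state(); R=s["ee_rot"]; d=(R.T@(np.array(xyz)-s["tcp_pos"]))/100
    cur=np.arctan2(R[1,1],R[0,1]); sp=0 if th is None else -((th-cur+np.pi)%(2*np.pi)-np.pi)/np.pi
    print("slide",np.round(d,3),"spin",round(sp,4),"t",round(s["t"],2))
E
python3 - <<'E'
from h import *
s=r.snapshot("scene")
for n in"LR":
    for ang,g in((0,35),(0,0),(.27,0),(.5,0)): q,th=tcp(n,ang,g); print(n,ang,g,q.round(1),round(np.degrees(th),1))
for nm,px,z in(("blue bar far end R",(229,184),120),("blue bar L clamp",(273,172),120),("blue base far corner",(235,210),0),("blue base far corner",(279,192),0),("jar",(325,228),0)): print(nm,ground(s,px,z).round())
q,th=tcp("L",0,35); rel([*q,241],th)
E
```

```text
L 0 35 [454.  208.1] -3.9
L 0 0 [488.6 213.7] -3.9
L 0.27 0 [513.  214.7] -3.9
L 0.5 0 [532.9 220.7] -3.9
R 0 35 [ 517.5 -227.9] -7.0
R 0 0 [ 552.3 -224.1] -7.0
R 0.27 0 [ 576.7 -224.4] -7.0
R 0.5 0 [ 597.  -219.5] -7.0
blue bar far end R [ 413. -240.]
blue bar L clamp [ 428. -101.]
blue base far corner [ 432. -247.]
blue base far corner [427. -90.]
jar [618. -10.]
slide [-3.417 -2.357  0.004] spin 0.3982 t 0.95
```

```bash
python3 -m crank '[{"grip":0,"slide":[-1,-0.69,0],"spin":0.4},{"grip":0,"slide":[-1,-0.69,0],"spin":0.4},{"grip":0,"slide":[-1,-0.69,0],"spin":0.4},{"grip":0,"slide":[-1,-0.69,0],"spin":0.4},{"grip":0,"slide":[-1,-0.69,0],"spin":0.4},{"grip":0,"slide":[-1,-0.69,0],"spin":0.4},{"grip":0,"slide":[-1,-0.69,0],"spin":0.4},{"grip":0,"slide":[-1,-0.69,0],"spin":0.4}]' 10
python3 - <<'E'
from h import *
q,th=tcp("L",0,35); rel([*q,241],th)
E
```

```text
t: 1.95
tcp_pos: [293.4, 453.7, 241.4]
ee_rot: [[0.072, 0.997, 0.0], [0.997, -0.072, -0.0], [-0.0, 0.0, -1.0]]
ft_force: [0.4, 0.5, -0.2]
grip_width: 11.0
finger_force: 0.0
slide [-2.334  1.78   0.004] spin -0.0014 t 1.95
```

```bash
for i in 1 ; do :; done
python3 -m crank '[{"grip":0,"slide":[-1,0.8,0],"spin":0},{"grip":0,"slide":[-1,0.8,0],"spin":0},{"grip":0,"slide":[-1,0.8,0],"spin":0}]'
python3 -m crank '[{"grip":0,"slide":[-1,0.8,0],"spin":0},{"grip":0,"slide":[-1,0.8,0],"spin":0},{"grip":0,"slide":[-1,0.8,0],"spin":0},{"grip":0,"slide":[-1,0.8,0],"spin":0}]'
python3 - <<'E'
from h import *
q,th=tcp("L",0,35); rel([*q,122],th)
for c in ["wrist"]:
    s=r.snapshot(c); cv2.imwrite("pics/w1.png",s["img"][:,:,::-1])
E
```

```text
t: 2.33
tcp_pos: [367.7, 345.4, 241.4]
ee_rot: [[0.075, 0.997, 0.001], [0.997, -0.075, -0.001], [-0.001, 0.001, -1.0]]
ft_force: [0.1, -0.0, -0.4]
grip_width: 0.5
finger_force: 0.0
t: 2.82
tcp_pos: [437.9, 243.1, 241.3]
ee_rot: [[0.073, 0.997, -0.001], [0.997, -0.073, 0.001], [0.001, -0.001, -1.0]]
ft_force: [-0.4, 0.3, 0.1]
grip_width: 0.4
finger_force: 0.0
slide [-0.339  0.187  1.193] spin -0.0017 t 2.83
```

View pics/w1.png

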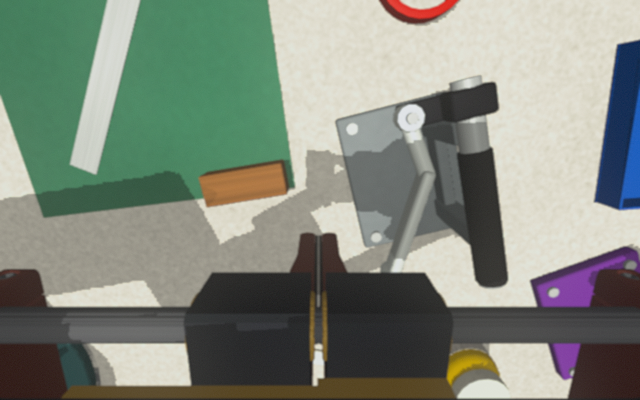

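The wrist view shows the pivot pin at about (411,118), the blade tip near (393,268) and the bar running from (465,85) to (490,280). I'll check the fit against these points.

```bash
python3 - <<'E'
from h import *
s=r.snapshot("wrist"); P=POSE["L"]
print(proj(s,world(P,np.array([[-10,68,133.],[35,-85,120],[35,-85,133],[-60,75,18],[-60,-75,18]]))).round())
for px,z in(((411,118),133),((337,121),18),((366,247),18)): print(ground(s,px,z).round(1), world(P,np.array([[-10,68,0.],[-60,75,0],[-60,-75,0]]))[:,:2].round(1).tolist())
E
python3 -m crank '[{"grip":0,"slide":[-0.34,0.19,0.4],"spin":0},{"grip":0,"slide":[-0.34,0.19,0.8],"spin":0},{"grip":0,"slide":[-0.34,0.19,0.8],"spin":0},{"grip":0,"slide":[-0.34,0.19,0.8],"spin":0}]'
```

```text
[[415. 117.]
 [491. 283.]
 [499. 291.]
 [336. 119.]
 [365. 249.]]
[507.7 302.9] [[510.5, 303.1], [460.0, 301.9], [484.2, 153.9]]
[460.6 299.6] [[510.5, 303.1], [460.0, 301.9], [484.2, 153.9]]
[485.7 155.7] [[510.5, 303.1], [460.0, 301.9], [484.2, 153.9]]
t: 3.42
tcp_pos: [454.7, 208.4, 162.3]
ee_rot: [[0.072, 0.997, 0.001], [0.997, -0.072, 0.0], [0.0, 0.001, -1.0]]
ft_force: [0.6, 0.2, 1.0]
grip_width: 0.3
finger_force: 0.0
```

```bash

python3 -m crank '[{"grip":0,"slide":[0,0,0.2],"spin":0},{"grip":0,"slide":[0,0,0.4],"spin":0},{"grip":0,"slide":[0,0,0.4],"spin":0},{"grip":0,"slide":[0,0,0.4],"spin":0}]'
python3 -m crank '[{"grip":0,"slide":[0.02,0.1,0],"spin":0},{"grip":0,"slide":[0.05,0.2,0],"spin":0},{"grip":0,"slide":[0.06,0.25,0],"spin":0},{"grip":0,"slide":[0.06,0.25,0],"spin":0},{"grip":0,"slide":[0.06,0.25,0],"spin":0}]'
python3 -m crank '[{"grip":0,"slide":[0.01,0.04,0],"spin":0},{"grip":0,"slide":[0.02,0.08,0],"spin":0},{"grip":0,"slide":[0.03,0.14,0],"spin":0},{"grip":0,"slide":[0.03,0.14,0],"spin":0},{"grip":0,"slide":[0.03,0.14,0],"spin":0}]'
```

```text
t: 3.92
tcp_pos: [455.6, 207.9, 122.9]
ee_rot: [[0.073, 0.997, 0.002], [0.997, -0.073, 0.001], [0.001, 0.002, -1.0]]
ft_force: [-0.0, -0.5, 0.1]
grip_width: 0.8
finger_force: 0.0
t: 4.55
tcp_pos: [479.7, 211.2, 121.2]
ee_rot: [[0.074, 0.997, -0.001], [0.997, -0.074, -0.0], [-0.0, -0.001, -1.0]]
ft_force: [0.6, -0.1, -0.1]
grip_width: -0.0
finger_force: 0.0
t: 5.18
tcp_pos: [493.6, 213.2, 121.1]
ee_rot: [[0.074, 0.997, -0.001], [0.997, -0.074, -0.0], [-0.0, -0.001, -1.0]]
ft_force: [-2.9, -1.3, 0.7]
grip_width: 0.4
finger_force: 1.2
```

```bash

python3 -m crank '[{"grip":0,"slide":[0.01,0.04,0],"spin":0},{"grip":0,"slide":[0.02,0.08,0],"spin":0},{"grip":0,"slide":[0.02,0.12,0],"spin":0},{"grip":0,"slide":[0.02,0.14,0],"spin":0},{"grip":0,"slide":[0.02,0.14,0],"spin":0},{"grip":0,"slide":[0.02,0.14,0],"spin":0}]'
python3 -m crank '[{"grip":0,"slide":[0,0.02,0],"spin":0},{"grip":0,"slide":[0,0.03,0],"spin":0},{"grip":0,"slide":[0,0.03,0],"spin":0},{"grip":0,"slide":[0,0.03,0],"spin":0}]'
python3 -m crank '[{"grip":0,"slide":[0,0.01,0],"spin":0},{"grip":0,"slide":[0,0.02,0],"spin":0},{"grip":0,"slide":[0,0.02,0],"spin":0},{"grip":0,"slide":[0,0.02,0],"spin":0}]'
```

```text
t: 5.92
tcp_pos: [508.1, 214.6, 121.3]
ee_rot: [[0.074, 0.997, -0.0], [0.997, -0.074, 0.0], [0.0, -0.0, -1.0]]
ft_force: [-3.4, 2.7, -0.6]
grip_width: 0.7
finger_force: 1.9
t: 6.42
tcp_pos: [511.1, 214.5, 121.3]
ee_rot: [[0.074, 0.997, -0.0], [0.997, -0.074, 0.001], [0.001, -0.0, -1.0]]
ft_force: [-3.3, 3.6, -0.1]
grip_width: 0.0
finger_force: 2.1
t: 6.92
tcp_pos: [513.0, 214.4, 121.4]
ee_rot: [[0.074, 0.997, -0.0], [0.997, -0.074, 0.001], [0.001, -0.0, -1.0]]
ft_force: [-4.8, 4.3, -0.6]
grip_width: 0.1
finger_force: 2.3
```

```bash

python3 -m crank '[{"grip":0,"slide":[0,0.01,0],"spin":0},{"grip":0,"slide":[0,0.02,0],"spin":0},{"grip":0,"slide":[0,0.02,0],"spin":0},{"grip":0,"slide":[0,0.02,0],"spin":0}]'
python3 -m crank '[{"grip":0,"slide":[0,0.01,0],"spin":0},{"grip":0,"slide":[0,0.01,0],"spin":0},{"grip":0,"slide":[0,0.01,0],"spin":0}]'
python3 - <<'E'
from h import *
print(r.state()["ft_force"])
for c in["scene","side"]:
    s=r.snapshot(c); t=[]
    x,y=proj(s,world(POSE["L"],np.array([[0,0,100.]])))[0].astype(int)
    cv2.imwrite(f"pics/p_{c}.png",cv2.resize(s["img"][y-40:y+40,x-50:x+50,::-1],None,fx=4,fy=4,interpolation=cv2.INTER_CUBIC))
cv2.imwrite("pics/p1.png",np.hstack([cv2.imread("pics/p_scene.png"),cv2.imread("pics/p_side.png")]))
E
```

```text
t: 7.42
tcp_pos: [514.8, 214.3, 121.4]
ee_rot: [[0.074, 0.997, -0.001], [0.997, -0.074, 0.001], [0.001, -0.001, -1.0]]
ft_force: [-4.3, 4.2, -0.2]
grip_width: 0.4
finger_force: 2.5
t: 7.8
tcp_pos: [515.6, 214.3, 121.4]
ee_rot: [[0.074, 0.997, -0.001], [0.997, -0.074, 0.001], [0.001, -0.001, -1.0]]
ft_force: [-6.3, 4.9, 1.3]
grip_width: 0.4
finger_force: 2.7
[-6.32162634  4.94759326  1.33178567]
```

View pics/p1.png

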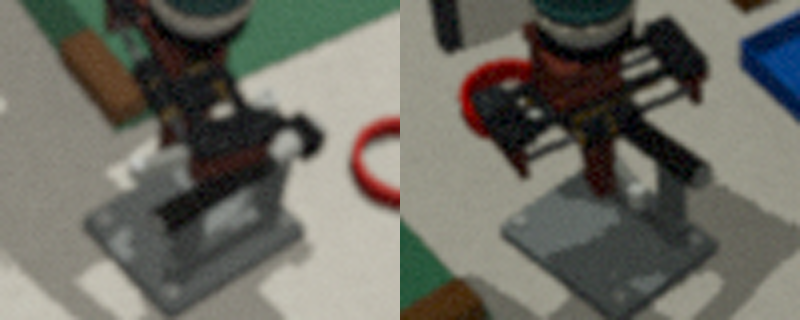

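```bash

python3 -m crank '[{"grip":0,"slide":[0.005,0.01,0],"spin":0},{"grip":0,"slide":[0.005,0.01,0],"spin":0},{"grip":0,"slide":[0.005,0.01,0],"spin":0}]'
python3 -m crank '[{"grip":0,"slide":[0.005,0.01,0],"spin":0},{"grip":0,"slide":[0.005,0.01,0],"spin":0},{"grip":0,"slide":[0.005,0.01,0],"spin":0}]'
python3 -c "
from cell import r
print(r.state()['ft_force'],r.state()['moment'])"
```

```text
t: 8.28
tcp_pos: [516.6, 214.5, 121.4]
ee_rot: [[0.073, 0.997, -0.001], [0.997, -0.073, 0.0], [0.0, -0.001, -1.0]]
ft_force: [-5.9, 3.9, 1.5]
grip_width: 0.6
finger_force: 2.8
t: 8.65
tcp_pos: [517.2, 214.7, 121.3]
ee_rot: [[0.073, 0.997, -0.002], [0.997, -0.073, 0.0], [-0.0, -0.002, -1.0]]
ft_force: [-6.5, 2.3, 1.5]
grip_width: 0.3
finger_force: 3.2
[-6.54798066  2.34655936  1.4848705 ] [0.31474136 1.00634097 0.07985025]
```

```bash

python3 -m crank '[{"grip":0,"slide":[0.005,0.02,0],"spin":0},{"grip":0,"slide":[0.005,0.02,0],"spin":0},{"grip":0,"slide":[0.005,0.02,0],"spin":0}]'
python3 -m crank '[{"grip":0,"slide":[0.005,0.01,0],"spin":0},{"grip":0,"slide":[0.005,0.01,0],"spin":0},{"grip":0,"slide":[0.005,0.01,0],"spin":0}]'

```

```text
t: 9.02
tcp_pos: [517.5, 214.8, 121.2]
ee_rot: [[0.073, 0.997, -0.005], [0.997, -0.073, -0.001], [-0.001, -0.005, -1.0]]
ft_force: [-10.4, 2.6, 5.4]
grip_width: 0.1
finger_force: 5.6
t: 9.4
tcp_pos: [517.6, 214.8, 121.2]
ee_rot: [[0.073, 0.997, -0.007], [0.997, -0.073, -0.001], [-0.002, -0.007, -1.0]]
ft_force: [-12.2, 0.6, 9.2]
grip_width: 0.6
finger_force: 6.8
```

The left lever came to a rigid stop at TCP x≈517.5 (about 0.3 rad; the bar would be at 533 or more), so left is the good one. I'll let it spring back and go to the right one.

```bash

python3 -m crank '[{"grip":0,"slide":[-0.02,-0.08,0],"spin":0},{"grip":0,"slide":[-0.04,-0.2,0],"spin":0},{"grip":0,"slide":[-0.08,-0.36,0],"spin":0},{"grip":0,"slide":[-0.12,-0.55,0],"spin":0},{"grip":0,"slide":[-0.14,-0.65,0],"spin":0},{"grip":0,"slide":[-0.14,-0.65,0],"spin":0},{"grip":0,"slide":[-0.14,-0.65,0],"spin":0}]'
python3 -m crank '[{"grip":0,"slide":[0,0,-0.4],"spin":0},{"grip":0,"slide":[0,0,-0.8],"spin":0},{"grip":0,"slide":[0,0,-0.8],"spin":0},{"grip":0,"slide":[0,0,-0.8],"spin":0}]'
python3 - <<'E'
from h import *
q,th=tcp("R",0,35); rel([*q,202],th)
for c in["scene","side"]:
    s=r.snapshot(c); t=[]
    x,y=proj(s,world(POSE["L"],np.array([[0,0,100.]])))[0].astype(int)
    cv2.imwrite(f"pics/p_{c}.png",cv2.resize(s["img"][y-40:y+40,x-50:x+50,::-1],None,fx=4,fy=4,interpolation=cv2.INTER_CUBIC))
cv2.imwrite("pics/p2.png",np.hstack([cv2.imread("pics/p_scene.png"),cv2.imread("pics/p_side.png")]))
E
```

```text
t: 10.28
tcp_pos: [456.8, 206.2, 121.7]
ee_rot: [[0.074, 0.997, 0.002], [0.997, -0.074, 0.0], [0.0, 0.002, -1.0]]
ft_force: [0.3, -0.5, 0.0]
grip_width: 1.0
finger_force: 0.0
t: 10.78
tcp_pos: [455.8, 206.1, 200.9]
ee_rot: [[0.074, 0.997, -0.0], [0.997, -0.074, -0.0], [-0.0, 0.0, -1.0]]
ft_force: [-0.4, -0.2, -0.5]
grip_width: 0.6
finger_force: 0.0
slide [-4.282  0.936 -0.01 ] spin 0.0157 t 10.78
```

View pics/p2.png

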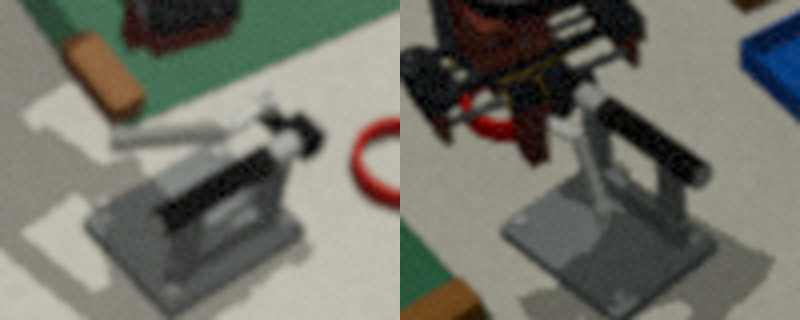

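The left lever is back at rest and nothing else has moved. Now across to the right one at z≈201.

```bash

M='x'
python3 -m crank '[{"grip":0,"slide":[-0.6,0.1,0],"spin":0.016},{"grip":0,"slide":[-1,0.2,0],"spin":0.016},{"grip":0,"slide":[-1,0.2,0],"spin":0.016}]' | head -2
python3 -m crank '[{"grip":0,"slide":[-0.6,0.1,0],"spin":0},{"grip":0,"slide":[-1,0.2,0],"spin":0},{"grip":0,"slide":[-1,0.2,0],"spin":0}]' | head -2
python3 -m crank '[{"grip":0,"slide":[-0.6,0.1,0],"spin":0},{"grip":0,"slide":[-1,0.2,0],"spin":0},{"grip":0,"slide":[-1,0.2,0],"spin":0}]' | head -2
python3 -m crank '[{"grip":0,"slide":[-0.6,0.1,0],"spin":0},{"grip":0,"slide":[-1,0.2,0],"spin":0},{"grip":0,"slide":[-1,0.2,0],"spin":0},{"grip":0,"slide":[-1,0.2,0],"spin":0},{"grip":0,"slide":[-1,0.2,0],"spin":0}]'
python3 - <<'E'
from h import *
q,th=tcp("R",0,35); rel([*q,121.5],th)
E
```

```text
t: 11.25
tcp_pos: [467.9, 102.8, 200.2]
t: 11.62
tcp_pos: [475.8, 2.0, 200.6]
t: 12.0
tcp_pos: [483.7, -99.1, 200.8]
t: 12.62
tcp_pos: [490.3, -198.0, 201.1]
ee_rot: [[0.122, 0.993, -0.001], [0.993, -0.122, 0.001], [0.001, -0.001, -1.0]]
ft_force: [0.3, -0.2, 0.0]
grip_width: 0.4
finger_force: 0.0
slide [-0.264  0.307  0.796] spin 0.0003 t 12.62
```

```bash

python3 -m crank '[{"grip":0,"slide":[-0.26,0.3,0],"spin":0},{"grip":0,"slide":[-0.26,0.3,0.4],"spin":0},{"grip":0,"slide":[-0.26,0.3,0.8],"spin":0},{"grip":0,"slide":[-0.26,0.3,0.8],"spin":0},{"grip":0,"slide":[-0.26,0.3,0.8],"spin":0}]'
python3 -m crank '[{"grip":0,"slide":[0.02,0.1,0],"spin":0},{"grip":0,"slide":[0.05,0.2,0],"spin":0},{"grip":0,"slide":[0.06,0.26,0],"spin":0},{"grip":0,"slide":[0.07,0.32,0],"spin":0},{"grip":0,"slide":[0.08,0.36,0],"spin":0},{"grip":0,"slide":[0.09,0.4,0],"spin":0},{"grip":0,"slide":[0.09,0.4,0],"spin":0},{"grip":0,"slide":[0.09,0.4,0],"spin":0}]'
python3 -m crank '[{"grip":0,"slide":[0,0.04,0],"spin":0},{"grip":0,"slide":[0,0.08,0],"spin":0},{"grip":0,"slide":[0,0.12,0],"spin":0},{"grip":0,"slide":[0.01,0.16,0],"spin":0},{"grip":0,"slide":[0.01,0.18,0],"spin":0},{"grip":0,"slide":[0.01,0.18,0],"spin":0},{"grip":0,"slide":[0.01,0.18,0],"spin":0}]'
```

```text
t: 13.25
tcp_pos: [517.8, -229.3, 122.5]
ee_rot: [[0.123, 0.992, 0.001], [0.992, -0.123, -0.0], [-0.0, 0.001, -1.0]]
ft_force: [-0.0, -0.5, -0.0]
grip_width: 0.7
finger_force: 0.0
t: 14.25
tcp_pos: [557.4, -225.5, 121.1]
ee_rot: [[0.124, 0.992, -0.001], [0.992, -0.124, 0.0], [0.0, -0.001, -1.0]]
ft_force: [-2.0, 0.6, -0.5]
grip_width: 0.5
finger_force: 1.2
t: 15.12
tcp_pos: [575.7, -226.7, 121.2]
ee_rot: [[0.124, 0.992, -0.001], [0.992, -0.124, 0.0], [0.0, -0.001, -1.0]]
ft_force: [-3.7, 1.7, -1.8]
grip_width: 0.4
finger_force: 1.9
```

```bash

python3 -m crank '[{"grip":0,"slide":[0.01,0.02,0],"spin":0},{"grip":0,"slide":[0.01,0.04,0],"spin":0},{"grip":0,"slide":[0.01,0.05,0],"spin":0},{"grip":0,"slide":[0.01,0.05,0],"spin":0}]'
python3 -m crank '[{"grip":0,"slide":[0.01,0.02,0],"spin":0},{"grip":0,"slide":[0.01,0.03,0],"spin":0},{"grip":0,"slide":[0.01,0.03,0],"spin":0},{"grip":0,"slide":[0.01,0.03,0],"spin":0}]'
python3 -m crank '[{"grip":0,"slide":[0.01,0.02,0],"spin":0},{"grip":0,"slide":[0.01,0.03,0],"spin":0},{"grip":0,"slide":[0.01,0.03,0],"spin":0},{"grip":0,"slide":[0.01,0.03,0],"spin":0}]'
```

```text
t: 15.62
tcp_pos: [580.9, -226.2, 121.3]
ee_rot: [[0.123, 0.992, -0.001], [0.992, -0.123, 0.001], [0.0, -0.001, -1.0]]
ft_force: [-5.0, 2.2, -0.7]
grip_width: 0.3
finger_force: 2.4
t: 16.12
tcp_pos: [583.7, -225.8, 121.3]
ee_rot: [[0.123, 0.992, -0.001], [0.992, -0.123, 0.0], [0.0, -0.001, -1.0]]
ft_force: [-5.5, 2.0, -0.9]
grip_width: 0.4
finger_force: 2.7
t: 16.62
tcp_pos: [586.7, -225.2, 121.2]
ee_rot: [[0.123, 0.992, -0.001], [0.992, -0.123, 0.0], [0.0, -0.001, -1.0]]
ft_force: [-6.4, 2.2, -1.1]
grip_width: 0.8
finger_force: 2.8
```

```bash

python3 -m crank '[{"grip":0,"slide":[0.01,0.02,0],"spin":0},{"grip":0,"slide":[0.01,0.04,0],"spin":0},{"grip":0,"slide":[0.02,0.06,0],"spin":0},{"grip":0,"slide":[0.02,0.06,0],"spin":0},{"grip":0,"slide":[0.02,0.06,0],"spin":0}]'
python3 -m crank '[{"grip":0,"slide":[0.01,0.02,0],"spin":0},{"grip":0,"slide":[0.01,0.03,0],"spin":0},{"grip":0,"slide":[0.01,0.03,0],"spin":0},{"grip":0,"slide":[0.01,0.03,0],"spin":0}]'
python3 -m crank '[{"grip":0,"slide":[0.01,0.01,0],"spin":0},{"grip":0,"slide":[0.01,0.02,0],"spin":0},{"grip":0,"slide":[0.01,0.02,0],"spin":0},{"grip":0,"slide":[0.01,0.02,0],"spin":0}]'
```

```text
t: 17.25
tcp_pos: [592.5, -223.8, 121.2]
ee_rot: [[0.123, 0.992, -0.002], [0.992, -0.123, 0.0], [0.0, -0.002, -1.0]]
ft_force: [-6.3, 2.2, -0.5]
grip_width: 0.5
finger_force: 3.3
t: 17.75
tcp_pos: [595.3, -222.9, 121.2]
ee_rot: [[0.123, 0.992, -0.003], [0.992, -0.123, 0.001], [0.001, -0.003, -1.0]]
ft_force: [-6.2, 2.7, 0.8]
grip_width: 0.6
finger_force: 3.6
t: 18.25
tcp_pos: [597.3, -222.2, 121.2]
ee_rot: [[0.123, 0.992, -0.003], [0.992, -0.123, 0.001], [0.001, -0.003, -1.0]]
ft_force: [-8.5, 3.2, 1.6]
grip_width: 0.6
finger_force: 3.7
```

```bash

python3 -m crank '[{"grip":0,"slide":[0.005,0.01,0],"spin":0},{"grip":0,"slide":[0.005,0.02,0],"spin":0},{"grip":0,"slide":[0.005,0.02,0],"spin":0},{"grip":0,"slide":[0.005,0.02,0],"spin":0}]'
python3 -m crank '[{"grip":0,"slide":[0.005,0.01,0],"spin":0},{"grip":0,"slide":[0.005,0.02,0],"spin":0},{"grip":0,"slide":[0.005,0.02,0],"spin":0}]'
```

```text
t: 18.75
tcp_pos: [599.0, -221.6, 121.2]
ee_rot: [[0.123, 0.992, -0.004], [0.992, -0.123, 0.001], [0.001, -0.004, -1.0]]
ft_force: [-7.5, 3.2, 1.2]
grip_width: 0.8
finger_force: 4.1
t: 19.12
tcp_pos: [599.2, -221.5, 121.1]
ee_rot: [[0.123, 0.992, -0.007], [0.992, -0.123, 0.001], [0.001, -0.007, -1.0]]
ft_force: [-12.9, 1.9, 5.3]
grip_width: 0.6
finger_force: 6.7
```

The right lever went all the way to the bar: the force jumped at x≈599.2, against 597 predicted for 0.5 rad. Release it and go back to the left one.

```bash

python3 -m crank '[{"grip":0,"slide":[-0.02,-0.08,0],"spin":0},{"grip":0,"slide":[-0.05,-0.2,0],"spin":0},{"grip":0,"slide":[-0.08,-0.36,0],"spin":0},{"grip":0,"slide":[-0.12,-0.55,0],"spin":0},{"grip":0,"slide":[-0.16,-0.75,0],"spin":0},{"grip":0,"slide":[-0.18,-0.82,0],"spin":0},{"grip":0,"slide":[-0.18,-0.82,0],"spin":0},{"grip":0,"slide":[-0.18,-0.82,0],"spin":0}]'
python3 -m crank '[{"grip":0,"slide":[0,0,-0.4],"spin":0},{"grip":0,"slide":[0,0,-0.8],"spin":0},{"grip":0,"slide":[0,0,-0.8],"spin":0},{"grip":0,"slide":[0,0,-0.8],"spin":0}]' | head -2
python3 -m crank '[{"grip":0,"slide":[0.6,-0.1,0],"spin":-0.016},{"grip":0,"slide":[1,-0.2,0],"spin":-0.016},{"grip":0,"slide":[1,-0.2,0],"spin":-0.016}]' | head -2
python3 -m crank '[{"grip":0,"slide":[0.6,-0.1,0],"spin":0},{"grip":0,"slide":[1,-0.2,0],"spin":0},{"grip":0,"slide":[1,-0.2,0],"spin":0}]' | head -2
python3 -m crank '[{"grip":0,"slide":[0.6,-0.1,0],"spin":0},{"grip":0,"slide":[1,-0.2,0],"spin":0},{"grip":0,"slide":[1,-0.2,0],"spin":0}]' | head -2
python3 -m crank '[{"grip":0,"slide":[0.6,-0.1,0],"spin":0},{"grip":0,"slide":[1,-0.2,0],"spin":0},{"grip":0,"slide":[1,-0.2,0],"spin":0},{"grip":0,"slide":[1,-0.2,0],"spin":0},{"grip":0,"slide":[1,-0.2,0],"spin":0}]'
python3 - <<'E'
from h import *
q,th=tcp("L",0,35); rel([*q,121.5],th)
s=r.snapshot("scene"); x,y=proj(s,world(POSE["R"],np.array([[0,0,100.]])))[0].astype(int)
cv2.imwrite("pics/p3.png",cv2.resize(s["img"][y-60:y+50,x-60:x+150,::-1],None,fx=3,fy=3,interpolation=cv2.INTER_CUBIC))
E
```

```text
t: 20.12
tcp_pos: [520.5, -230.4, 121.8]
ee_rot: [[0.124, 0.992, 0.002], [0.992, -0.124, -0.001], [-0.001, 0.002, -1.0]]
ft_force: [0.2, -0.4, -0.3]
grip_width: 0.6
finger_force: 0.0
t: 20.62
tcp_pos: [519.3, -229.7, 200.9]
t: 21.0
tcp_pos: [509.9, -125.3, 199.6]
t: 21.38
tcp_pos: [498.1, -25.6, 200.3]
t: 21.75
tcp_pos: [486.5, 74.8, 200.7]
t: 22.38
tcp_pos: [474.5, 173.7, 201.2]
ee_rot: [[0.075, 0.997, -0.0], [0.997, -0.075, -0.001], [-0.001, -0.0, -1.0]]
ft_force: [1.0, -1.1, 0.1]
grip_width: 0.6
finger_force: 0.0
slide [ 0.328 -0.23   0.797] spin -0.0024 t 22.38
```

View pics/p3.png

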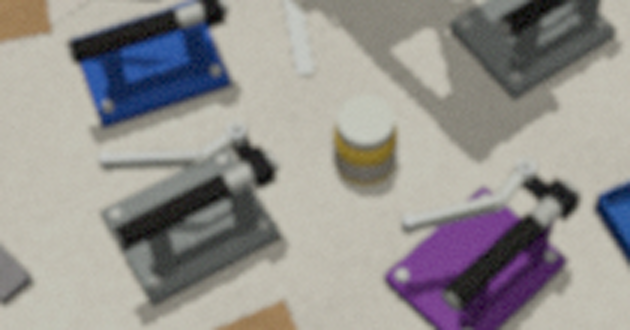

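The right lever is back at rest. Now press the left one again and hold it.

```bash

python3 -m crank '[{"grip":0,"slide":[0.33,-0.23,0],"spin":0},{"grip":0,"slide":[0.33,-0.23,0.4],"spin":0},{"grip":0,"slide":[0.33,-0.23,0.8],"spin":0},{"grip":0,"slide":[0.33,-0.23,0.8],"spin":0},{"grip":0,"slide":[0.33,-0.23,0.8],"spin":0}]' | head -2
python3 -m crank '[{"grip":0,"slide":[0.02,0.1,0],"spin":0},{"grip":0,"slide":[0.05,0.2,0],"spin":0},{"grip":0,"slide":[0.07,0.3,0],"spin":0},{"grip":0,"slide":[0.08,0.36,0],"spin":0},{"grip":0,"slide":[0.09,0.42,0],"spin":0},{"grip":0,"slide":[0.1,0.47,0],"spin":0},{"grip":0,"slide":[0.11,0.52,0],"spin":0},{"grip":0,"slide":[0.11,0.56,0],"spin":0},{"grip":0,"slide":[0.11,0.56,0],"spin":0},{"grip":0,"slide":[0.11,0.56,0],"spin":0}]'
python3 -m crank '[{"grip":0,"slide":[0.005,0.02,0],"spin":0},{"grip":0,"slide":[0.005,0.04,0],"spin":0},{"grip":0,"slide":[0.005,0.05,0],"spin":0},{"grip":0,"slide":[0.005,0.05,0],"spin":0},{"grip":0,"slide":[0.005,0.05,0],"spin":0}]'
```

```text
t: 23.05
tcp_pos: [454.3, 209.7, 122.3]
t: 24.3
tcp_pos: [509.6, 216.9, 121.1]
ee_rot: [[0.074, 0.997, -0.001], [0.997, -0.074, 0.0], [-0.0, -0.001, -1.0]]
ft_force: [-3.4, 1.0, -1.4]
grip_width: 0.5
finger_force: 1.7
t: 24.92
tcp_pos: [515.0, 217.3, 121.3]
ee_rot: [[0.074, 0.997, -0.0], [0.997, -0.074, 0.0], [0.0, -0.0, -1.0]]
ft_force: [-4.4, 3.1, -1.7]
grip_width: 0.7
finger_force: 2.3
```

```bash

python3 -m crank '[{"grip":0,"slide":[0,0.01,0],"spin":0},{"grip":0,"slide":[0,0.02,0],"spin":0},{"grip":0,"slide":[0,0.03,0],"spin":0},{"grip":0,"slide":[0,0.03,0],"spin":0},{"grip":0,"slide":[0,0.03,0],"spin":0}]'
python3 -m crank '[{"grip":0,"slide":[0,0.01,0],"spin":0},{"grip":0,"slide":[0,0.02,0],"spin":0},{"grip":0,"slide":[0,0.02,0],"spin":0},{"grip":0,"slide":[0,0.02,0],"spin":0}]'
```

```text
t: 25.55
tcp_pos: [517.4, 217.6, 121.3]
ee_rot: [[0.074, 0.997, -0.001], [0.997, -0.074, 0.001], [0.001, -0.001, -1.0]]
ft_force: [-6.7, 5.1, -0.6]
grip_width: 0.3
finger_force: 3.1
t: 26.05
tcp_pos: [517.6, 217.7, 121.2]
ee_rot: [[0.074, 0.997, -0.005], [0.997, -0.074, 0.001], [0.001, -0.005, -1.0]]
ft_force: [-10.6, 6.0, 2.3]
grip_width: 0.6
finger_force: 5.5
```

```bash

python3 -m crank '[{"grip":0,"slide":[0,0,0],"spin":0},{"grip":0,"slide":[0,0,0],"spin":0},{"grip":0,"slide":[0,0,0],"spin":0},{"grip":0,"slide":[0,0,0],"spin":0}]'
python3 - <<'E'
from cell import r
import cv2
s=r.snapshot("side"); cv2.imwrite("pics/end.png",cv2.resize(s["img"][100:320,180:480,::-1],None,fx=2.6,fy=2.6,interpolation=cv2.INTER_CUBIC))
E
```

```text
t: 26.55
tcp_pos: [517.6, 217.6, 121.2]
ee_rot: [[0.074, 0.997, -0.004], [0.997, -0.074, 0.001], [0.001, -0.005, -1.0]]
ft_force: [-10.3, 6.2, 2.0]
grip_width: 0.2
finger_force: 5.5
```

View pics/end.png

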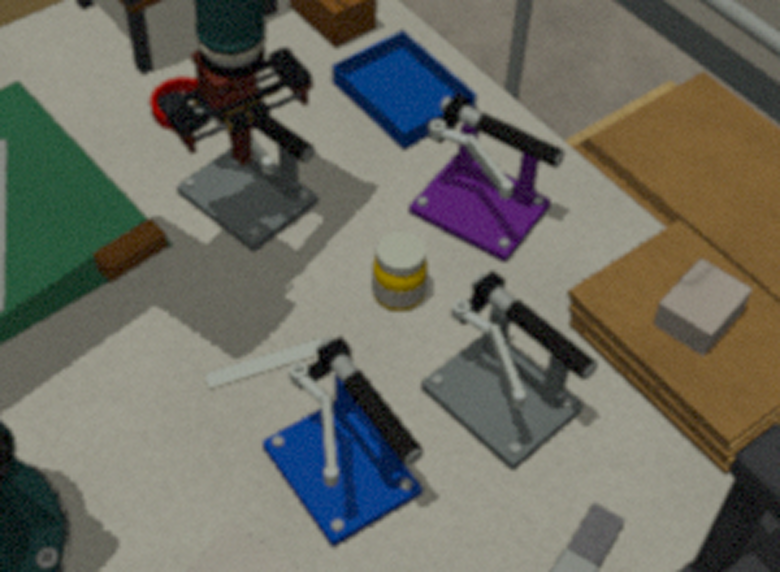

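The left lever is held in at its stop (gripper near (240,130)), the right one is at rest, and nothing else has been disturbed.

```bash
python3 -c "
from cell import r
print(r.job_done())"
```

```text
the job is handed in; nothing more can be done
None
```

The left lever is the good one: it stops short of its bar and is being held pressed at its stop with about 10 N for you to measure, while the right one went all the way to its bar and has been let go.

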